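# Lock the tongued cover board onto the cabinet shelf box

### The job

Put the wooden cover board on the white shelf box: hold it at an angle, slide its tongue under the lip of the grooved rail and push it gently home until you feel it stop, then lower it under control and press it flat until the sprung catch snaps over its free edge. Leave the board centred along the rail, locked and let go; be gentle with box and board throughout, and do not disturb the mug, pill bottle, tin and trimmer case.

Things in the scene. Friction and masses are not known exactly. Their poses are not given: they have to be found in the camera images.
- board: Bamboo cover board, 0.15 to 0.31 kg, lying flat on the work surface. Panel 150 (x) x 150 (y) x 12 mm; origin at the centre of the panel's underside, z up, x pointing from the tongued edge to the free edge (x +75 mm). The tongue runs along the whole -x edge. The free edge is rebated: its last 6 mm (x 69 to 75) is only 5 mm thick. A grip bar stands on top.
- tongue_tip (a point): Middle of the tongue's outer end face, at x -89, y 0, z 5 mm in the board's frame, same axes. The tongue stands out 14 mm (x -75 to -89 mm) and is 6 mm thick (z 2 to 8 mm above the board's underside).
- grip_bar (a point): Centre of the board's wooden grip bar, at x 10, y 0, z 26 mm in the board's frame, same axes. The bar is 16 mm thick in x, 70 mm long in y, and spans z 12 to 40 mm.
- shelf_box: White open box 240 (x) x 160 (y) mm, walls 26 mm high, fixed; origin at the centre of its underside, z up, x from the grooved rail (robot's side) to the catch (far side). On it sits a rigid aluminium carrier (rail, side bars, front wall, catch), set and screwed down anywhere up to 15 mm either way along the box's x. This shift is not measured: it must be felt.
- rail_ref (a point): Point on the box (its axes), at x -82, y 0, z 41 mm: with zero carrier shift, the stop face at the groove's bottom. The groove opens to +x and runs 160 mm along y. Its upper lip reaches 8 mm out from the stop, spanning z 45.5 to 52.5 mm; its lower lip 18 mm out, upper face z 32 mm. The tongue goes in with the board tilted some 10 to 25 degrees, free edge up. Rigid.
- seat_ref (a point): Point on the box (its axes), at x 7, y 0, z 36 mm: with zero carrier shift, where the board's origin is when it lies flat with the tongue against the stop (2 mm play towards the front). It then rests on two side bars 10 mm wide at y +-66 mm, x -26 to 84 mm, top z 36 mm. The carrier's front wall has its inner face at x 84 mm, top z 40 mm.
- catch_ref (a point): Point on the box (its axes), at x 79, y 0, z 43 mm: with zero carrier shift, the catch nose's lower inner edge, 30 mm wide in y. Its underside is about 1 mm above the locked board's rebated edge (top z 41 mm) and overlaps it by 3 mm. The nose's ramp faces the board, leaning outward going up, 30 degrees from upright, to z 55 mm: the lowered edge first rests on it, about 11 mm above flat.
- catch (a joint): Slide of the sprung steel catch along the box's x, in m: 0 = out (locked), up to 0.009 pushed away from the board. Spring force about 1.8 N plus 0.6 N per mm. The board's weight does not open it; pressing down about 3 to 8 N on the board near the middle of its free edge does, and the nose then snaps back over the edge. The locked panel's top is at z 48 mm in the box's frame.
- mug: White ceramic mug, 80 mm wide, 90 mm high, bystander; origin at the centre of its underside.
- pill_bottle: Orange plastic pill bottle with a white cap, 44 mm wide, 80 mm high, bystander; origin at the centre of its underside.
- tin: Round steel tin 72 mm wide, 28 mm high, bystander; origin at the centre of its underside.
- trimmer_case: Flat steel eyebrow trimmer case 35 x 110 x 18 mm, bystander; origin at the centre of its underside.
There are look-alikes about, which are no part of the job. What is shaped like the board but black or pink is not meant.

How it is judged:
On the way:
1. the board is held at an angle (more than 6 degrees) with its tongue in the groove and pressed home against the stop with more than 3 N (angle between board's own z axis and vertical between 0.1 and 0.55 rad and x of tongue_tip in the frame of shelf_box between -0.1005 and -0.065 m and z of tongue_tip in the frame of shelf_box between 0.031 and 0.045 m and contact force between board and shelf_box above 3 N), for 0.15 s.
At the end, for the whole second after the job is handed in: The board lies flat (within 1.5 degrees) with its underside 36 mm (+-2) above the box's underside, tongue in the groove, square to the rail within 3 degrees and centred along it within 12 mm, the catch back out (under 1.5 mm) over its free edge, the board at rest and released (angle between board's own z axis and vertical below 0.025 rad and z of board in the frame of shelf_box between 0.034 and 0.038 m and x of tongue_tip in the frame of shelf_box between -0.0995 and -0.063 m and y of board in the frame of shelf_box between -0.012 and 0.012 m and angle between the x axis of board and the x axis of shelf_box, either way round below 0.05 rad and value of joint catch below 0.0015 m and linear speed of board below 0.01 m/s); the robot touches nothing.
It fails at once if the board is forced against the box with more than 20 N while still angled by more than 7 degrees, or struck or pressed against it with more than 60 N at any time ((contact force between board and shelf_box above 20 N and angle between board's own z axis and vertical above 0.12 rad) or contact force between board and shelf_box above 60 N).
It fails at once if the robot's fingers or arm push the box with more than 25 N (contact force between any of the fingers, the arm and shelf_box above 25 N).
It fails at once if the board is dropped or slammed down (turns faster than 4 rad/s) (angular speed of board above 4 rad/s).
It fails at once if the mug, pill bottle, tin or trimmer case is moved more than 30 mm or tipped over (distance of any of mug, pill_bottle, tin, trimmer_case from where it was at the start of the episode above 0.03 m or angle between any of mug, pill_bottle's own z axis and vertical above 0.4 rad).
It also fails if it takes over 70 s, if anything falls off the work surface, if the arm or the gripper's body presses on something with over 40 N, if the wrist force passes 120 N, or if a joint passes its speed limit or range.

### The arm

A 6-joint arm with a two-finger parallel gripper is mounted at the origin on the work surface. World frame = base frame: x ahead of the robot, y to its left, z up, the work surface at z = 0. Lengths are in m, angles in rad, forces in N, time in s.
With the tool pointing down it reaches from about 0.375 to 0.975 m from the base axis. Payload 3.8 kg.
Tool frame: the origin (TCP) lies midway between the tips of the shut fingers; the grasp point (between the pads) lies 19 mm behind it (ctrl.grasp_offset is the distance from the TCP to the grasp point, in m); z points along the fingers, y is the line along which they close (so a half turn about z gives the same grasp; the last joint's range is limited). The gripper opens to 85 mm and grips with 20 to 120 N. Pads are 22 mm wide; open, the fingers measure 114 mm over their backs; the gripper's body (76 mm by 85 mm) begins 54 mm behind the grasp point. The pads swing forward as they close: fully open they stand 13 mm farther back than shut.
Start: joints at [-1.272, 0.264, 1.604, -0, 1.274, -0.037], TCP at [0.222, -0.637, 0.231] pointing down, gripper open.
Joint ranges: [-2.63, 2.63], [-0.94, 2.18], [0.31, 2.57], [-1.31, 4.45], [0, 2.66], [-2.55, 2.55]. Speed limits (rad/s): [2.57, 2.57, 3.14, 3.14, 3.14, 3.14].

### API

Orientations are given as a 3x3 rotation matrix whose columns are the frame's x, y, z axes.
In Python, from bench import ctrl gives the robot as it stands. Calls block until the motion is done:
- ctrl.movep(position, orientation): joint-space move of the TCP to a pose.
- ctrl.line_to(position, frame=None, velocity=0.15): straight line of the TCP; frame=None keeps the orientation; velocity is the mean speed in m/s.
- ctrl.move_joints(angles): joint-space move.
- ctrl.set_gripper(opening, grasp_force=None): opening from 0.0 (shut) to 1.0 (fully open); grasp_force is the grip in N (None keeps the last); returns when the fingers have stopped.
- ctrl.hold(seconds).
- ctrl.inverse_kinematics(position, orientation): joint angles nearest the present ones, or None.
- ctrl.state(): the state.
- ctrl.grab_frame(name): name is "side" or "top" or "wrist"; returns a dict with "color" (384x512x3 uint8, blue, green, red), "intrinsics" (3x3 intrinsics, pixels), "camera_from_world" (4x4, takes a point from world to camera coordinates); the wrist camera has in their place "mount" (4x4, takes a point from camera to tool coordinates, whose origin is the TCP and whose axes are the flange's). Camera axes: x right, y down, z forward; pixel columns grow to the right and rows downward; lengths in m; the calibration is good to about 2 mm. The wrist camera is an equidistant fisheye: a pixel r from the principal point sees the ray r / f radians off the axis. A picture is of the moment at which its call begins: read the wrist's pose just before it. There is no depth.
A pose or a line that the arm cannot do raises ctrl.MotionError and nothing moves.
- ctrl.close_job(): hands the job in; it is judged then, once.
The state is a dict: "time": time; "joint_pos": joint angles; "qd": joint speeds; "effort": joint torques, N m; "position": TCP position; "orientation": TCP orientation; "ft_force": force on the tool from outside, world axes, zero at the start; "torque": the same for the moment, N m; "opening": opening from 0.0 (shut) to 1.0 (fully open); "grasp_force": force on a finger pad.
Only numpy, scipy, OpenCV 4.12 (cv2) and the standard library are available. Lean on these libraries where they do the work, as an engineer would, in place of code of your own. Each camera call takes 0.05 s, during which the arm holds its last target. There are 200 camera calls.

## Working session

There is one attempt and no reset: what is moved stays moved. The work goes in short steps, each a Python script; the robot and the scene stay as the last script left them, time stands still between calls to the robot, and variables do not carry over. Pictures are saved under pics/ and viewed, at most 10 in all, crops included, and the job is handed in when it is done.

```bash
ls; mkdir -p pics; python3 - <<'E'
from bench import ctrl
import cv2,numpy as np
s=ctrl.state();print(s['time'],s['ft_force'],s['opening'],ctrl.grasp_offset)
for n in("side","top"):
    f=ctrl.grab_frame(n);cv2.imwrite(f"pics/{n}0.png",f["color"]);print(n,np.array(f["intrinsics"]).tolist(),np.round(f["camera_from_world"],4).tolist())
E
```

```text
pics
0.0 [0.29364082 0.19701909 0.19243497] 1.000143586828324 0.0187
side [[476.06492807728927, 0.0, 256.0746033263855], [0.0, 476.06492807728927, 191.9782073194465], [0.0, 0.0, 1.0]] [[-0.9769, -0.2137, 0.0018, 0.5303], [-0.1279, 0.5777, -0.8062, 0.1233], [0.1712, -0.7878, -0.5916, 1.2166], [0.0, 0.0, 0.0, 1.0]]
top [[356.5712781239677, 0.0, 259.5540284075974], [0.0, 356.5712781239677, 191.55086152917505], [0.0, 0.0, 1.0]] [[0.0132, -0.9999, 0.0041, -0.01], [-0.9928, -0.0136, -0.1189, 0.5368], [0.119, -0.0025, -0.9929, 1.071], [0.0, 0.0, 0.0, 1.0]]
```

View pics/top0.png

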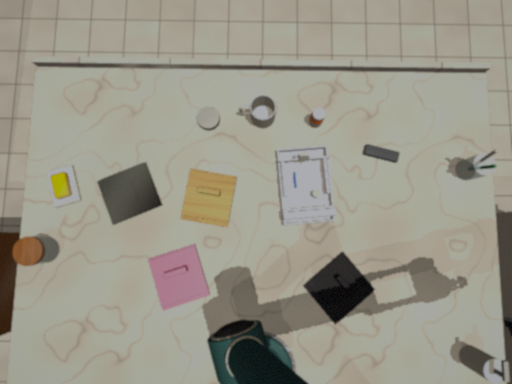

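View pics/side0.png

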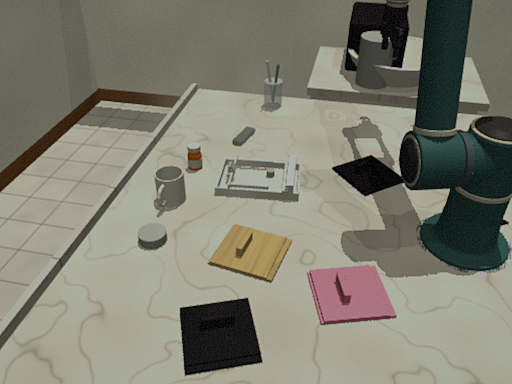

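The top view shows the bamboo board at about (209,197), its bar towards the top (+x), and the box at about (305,185) with its rail at the bottom. The side view agrees. Next I'll look at both from close by with the wrist camera.

```bash
cat > h.py <<'E'
from bench import ctrl
import cv2,numpy as np
def Rz(a):c,s=np.cos(a),np.sin(a);return np.array([[c,-s,0],[s,c,0],[0,0,1.]])
def Ry(a):c,s=np.cos(a),np.sin(a);return np.array([[c,0,s],[0,1,0],[-s,0,c]])
def ray_ext(f,px,z):   # fixed cameras -> world point at height z
    K=np.array(f["intrinsics"]);T=np.array(f["camera_from_world"]);px=np.atleast_2d(px).astype(float)
    d=np.c_[(px-[K[0,2],K[1,2]])/[K[0,0],K[1,1]],np.ones(len(px))]@T[:3,:3]
    o=-T[:3,:3].T@T[:3,3];return o+d*((z-o[2])/d[:,2])[:,None]
def ray_wrist(f,s,px,z):
    K=np.array(f["intrinsics"]);M=np.array(f["mount"]);px=np.atleast_2d(px).astype(float)
    v=(px-[K[0,2],K[1,2]])/[K[0,0],K[1,1]];th=np.linalg.norm(v,axis=1,keepdims=True)
    d=np.c_[v/np.maximum(th,1e-9)*np.sin(th),np.cos(th)]
    R=np.array(s["orientation"]);d=d@M[:3,:3].T@R.T;o=np.array(s["position"])+R@M[:3,3]
    return o+d*((z-o[2])/d[:,2])[:,None]
def wshot(n):
    s=ctrl.state();f=ctrl.grab_frame("wrist");cv2.imwrite(f"pics/{n}.png",f["color"]);np.savez(f"pics/{n}.npz",color=f["color"],intrinsics=f["intrinsics"],mount=f["mount"],position=s["position"],orientation=s["orientation"]);return f,s
def bamboo(img):
    h=cv2.cvtColor(img,cv2.COLOR_BGR2HSV);m=cv2.inRange(h,(10,90,60),(28,255,255))
    m=cv2.morphologyEx(m,cv2.MORPH_OPEN,np.ones((3,3)));c=max(cv2.findContours(m,0,1)[0],key=cv2.contourArea);return c
E
python3 - <<'E'
from h import *
f=ctrl.grab_frame("top")
b=cv2.minAreaRect(ray_ext(f,bamboo(f["color"])[:,0],.012)[:,:2].astype(np.float32));print("board",b)
# rail_end(bottom) and far corners of box by eye, z~.03
bx=ray_ext(f,[(277,149),(327,147),(333,222),(283,224)],.03);print(bx.round(3));c=bx.mean(0)
s=ctrl.state();print(np.round(s["orientation"],3).tolist())
R=np.array([[0,1,0],[1,0,0],[0,0,-1.]]) # tool y along +x
for n,p in(("wb",b[0]),("wx",c[:2])):
    for RR in (R,R@Rz(np.pi)):
        q=ctrl.inverse_kinematics([p[0]-.05,p[1],.30],RR);print(n,None if q is None else np.round(q,2))
E
```

```text
board ((0.5190992951393127, 0.15810546278953552), (0.14675569534301758, 0.1591275930404663), 80.78215026855469)
[[ 0.673 -0.056  0.03 ]
 [ 0.681 -0.213  0.03 ]
 [ 0.446 -0.23   0.03 ]
 [ 0.438 -0.076  0.03 ]]
[[0.944, 0.33, -0.001], [0.33, -0.944, 0.002], [0.0, -0.002, -1.0]]
wb [ 0.27 -0.12  1.89 -0.    1.37  0.27]
wb None
wx [-0.32 -0.05  1.82 -0.    1.37 -0.32]
wx None
```

```bash
python3 - <<'E'
from h import *
R=np.array([[0,1,0],[1,0,0],[0,0,-1.]])
ctrl.movep([.56,-.144,.30],R)
f,s=wshot("wx");print(np.round(f["intrinsics"],1).tolist(),np.round(f["mount"],3).tolist())
ctrl.movep([.52,.158,.30],R)
f,s=wshot("wb");c=bamboo(f["color"])
print(cv2.minAreaRect(ray_wrist(f,s,c[:,0],.012)[:,:2].astype(np.float32)),ctrl.state()['time'])
a,b=cv2.imread("pics/wx.png"),cv2.imread("pics/wb.png")
E
```

```text
[[297.3, 0.0, 257.3], [0.0, 297.3, 190.6], [0.0, 0.0, 1.0]] [[-0.001, -0.953, -0.304, 0.077], [1.0, -0.0, -0.001, 0.001], [0.001, -0.304, 0.953, -0.144], [0.0, 0.0, 0.0, 1.0]]
((0.5199838280677795, 0.1594495177268982), (0.1501666158437729, 0.16246536374092102), 80.54637145996094) 3.575
```

View pics/wx.png

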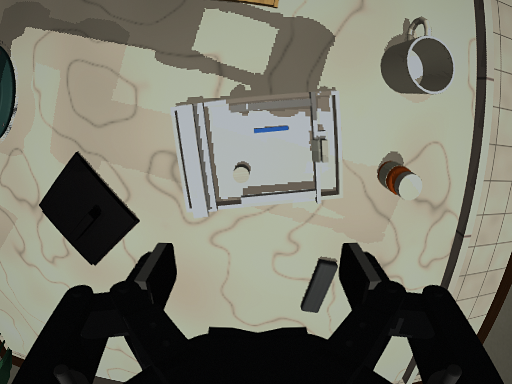

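View pics/wb.png

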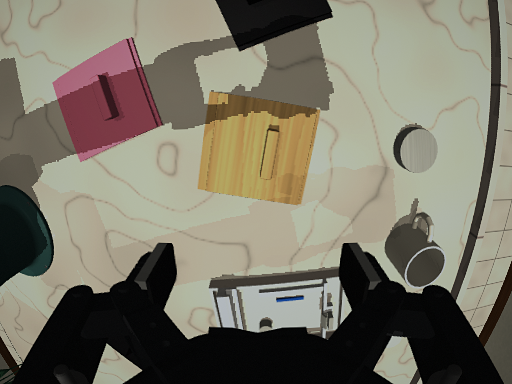

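The wrist pictures show the box spanning (176,88) to (340,217), with the rail on the left and the catch at about (321,140). The board's bar is centred near (271,152), on the +x side, so the free edge faces +x. I'll enlarge the box.

```bash
python3 - <<'E'
from h import *
f=dict(np.load("pics/wb.npz"))
print("bar",ray_wrist(f,f,[(271,152.5)],.04),"pred",np.array([.520,.1594])+.017*np.array([np.cos(.165),-np.sin(.165)]))
im=cv2.imread("pics/wx.png")[80:225,165:350]
cv2.imwrite("pics/wxc.png",cv2.resize(im,None,fx=4,fy=4,interpolation=cv2.INTER_CUBIC))
E
```

```text
bar [[0.53989805 0.160219   0.04      ]] pred [0.53676911 0.15660771]
```

View pics/wxc.png

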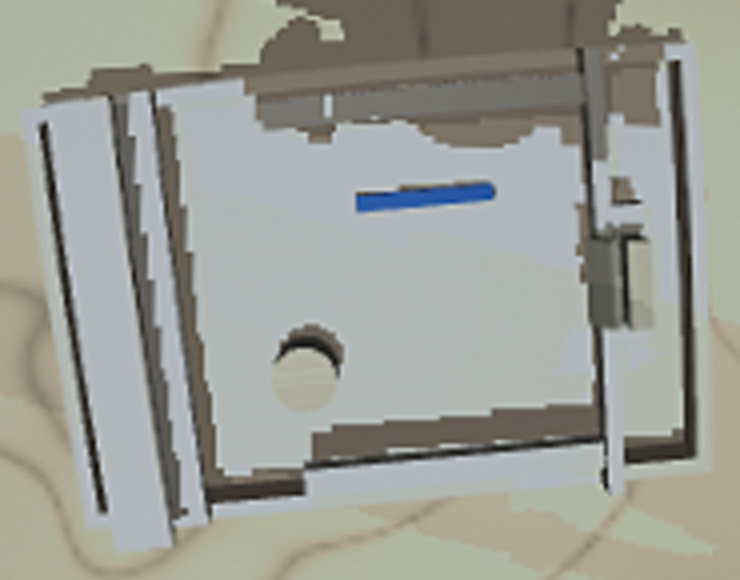

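```bash
python3 - <<'E'
from h import *
f=dict(np.load("pics/wx.npz"))
g=lambda l,z:ray_wrist(f,f,np.array(l)/4.+[165-.375,80-.375],z)[:,:2]
L=g([(25,110),(92,525)],.026);Rr=g([(692,45),(710,468)],.026)
c=np.vstack([L,Rr]);C=c.mean(0);print(c.round(4),C)
ex=Rr.mean(0)-L.mean(0);ey=(L[0]-L[1]+Rr[0]-Rr[1])/2
print(np.linalg.norm(ex),np.linalg.norm(ey),np.arctan2(ex[1],ex[0]),np.arctan2(-ey[0],ey[1]))
yaw=(np.arctan2(ex[1],ex[0])*3+np.arctan2(-ey[0],ey[1])*2)/5;U=Rz(yaw)[:2,:2]
for n,l,z in(("lip(-74)",[(112,98),(172,545)],.0525),("low(-64)",[(152,92),(208,520)],.032),("front(84)",[(583,50),(605,490)],.040),("catch",[(628,238),(628,327)],.055)):
    print(n,((g(l,z)-C)@U).round(4).tolist())
print(yaw)
E
```

```text
[[ 0.437  -0.076 ]
 [ 0.4527 -0.2338]
 [ 0.6738 -0.0535]
 [ 0.6896 -0.2111]] [ 0.56327733 -0.14359793]
0.23792390087266974 0.15847055698378368 0.09513664669209261 0.09927046838904306
lip(-74) [[-0.0809, 0.0789], [-0.0827, -0.0796]]
low(-64) [[-0.0711, 0.0792], [-0.0721, -0.0789]]
front(84) [[0.0766, 0.079], [0.0753, -0.0786]]
catch [[0.0847, 0.0155], [0.0831, -0.015]]
0.0967901753708728
```

Box centre is (0.563,-0.144), yaw 0.097 rad. The measured size, 238x158 mm, matches the given one, and the carrier shift comes out near -8 mm by three separate edges. Now the grasp.

```bash
cat >> h.py <<'E'
R0=np.array([[0,1,0],[1,0,0],[0,0,-1.]])
BC=np.array([.5633,-.1436,0]);BY=.0968;SH=-.0077;H=.017
def tip_pose(x,z,t,y=0.,h=H):
    "TCP pose putting the tongue tip at box coords (x rel. nominal stop -82, y, z), tilt t rad"
    Rb=Rz(BY)@Ry(-t);tip=BC+Rz(BY)@np.array([-.082+x,y,z])
    return tip+Rb@(np.array([.010,0,h])-np.array([-.089,0,.005])),Rb@R0
def F():
    return np.mean([(ctrl.hold(.02),np.array(ctrl.state()["ft_force"]))[1] for _ in range(3)],0)
E
python3 - <<'E'
from h import *
t=np.radians(15);R=Rz(-.165)@R0
print([ctrl.inverse_kinematics(*tip_pose(SH+.03,.0376,a)) is not None for a in(t,0)])
ctrl.movep([.5385,.158,.10],R);ctrl.line_to([.5385,.158,H],velocity=.08)
print(F());ctrl.set_gripper(0.0,80);s=ctrl.state();print(s["opening"],s["grasp_force"],s["position"],F())
ctrl.line_to([.5385,.158,.2],velocity=.12);f,s=wshot("held");print(s["opening"],s["grasp_force"],F(),s["time"])
E
```

```text
[True, True]
[ 0.29845584 -0.48245495 -0.12650556]
0.16877120185378788 80.36728262901306 [0.53868688 0.15806592 0.01730856] [-0.63728493 -0.20967447  3.0802239 ]
0.16977105856444355 79.63682055473328 [-0.20589272 -0.26575639 -3.0503163 ] 8.0
```

View pics/held.png

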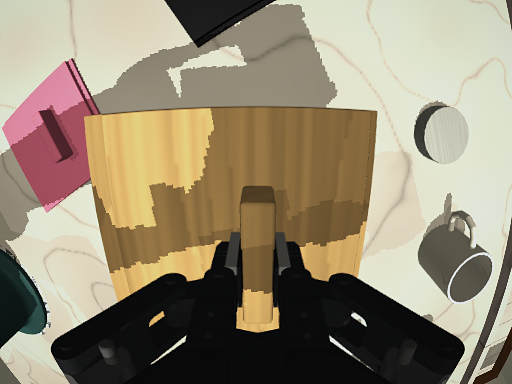

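Board is held square in the jaws; its back edge runs from (90,116) to (375,111). I'll measure the sideways offset in the grip, then go to the rail.

```bash
python3 - <<'E'
from h import *
f=dict(np.load("pics/held.npz"))
p=ray_wrist(f,f,[(90,116),(230,107),(375,111)],f["position"][2]-H+.012)
print(((p-f["position"])@f["orientation"]).round(4))
p=ray_wrist(f,f,[(257,187)],f["position"][2]-H+.040)
print("bar end",((p-f["position"])@f["orientation"]).round(4))
E
```

```text
[[ 0.0732 -0.0919  0.0051]
 [ 0.0733 -0.0126  0.005 ]
 [ 0.0733  0.0624  0.0048]]
bar end [[ 0.0403  0.0009 -0.023 ]]
```

```bash
python3 - <<'E'
from h import *
t=np.radians(15);ex=Rz(BY)[:,0]
s=ctrl.state();p,R=tip_pose(SH+.03,.14,t);ctrl.line_to([.54,.158,.24]);ctrl.movep(p,R)
ctrl.line_to(tip_pose(SH+.03,.060,t)[0],velocity=.1)
b=F();print("base",b)
ctrl.line_to(tip_pose(SH+.03,.0376,t)[0],velocity=.05);print(F()-b,ctrl.state()["time"])
np.save("base.npy",b)
x=SH+.03
while x>SH-.006:
    x-=.001 if x<SH+.012 else .003
    ctrl.line_to(tip_pose(x,.0376,t)[0],velocity=.03);d=F()-b
    print(round(x-SH,4),(Rz(BY).T@d).round(2))
    if np.linalg.norm(d)>3.5:break
print(ctrl.state()["time"]);wshot("in")
f=ctrl.grab_frame("side");cv2.imwrite("pics/s1.png",cv2.resize(f["color"][110:230,180:340],None,fx=5,fy=5))
E
```

```text
base [-0.1223951  -0.32204999 -3.19957478]
[0.32996368 0.43841537 0.52205975] 11.35
0.027 [0.36 0.64 0.54]
0.024 [0.51 0.13 0.15]
0.021 [0.28 0.23 0.24]
0.018 [-0.37  0.56  0.29]
0.015 [0.02 0.16 0.1 ]
0.012 [0.59 0.44 0.04]
0.009 [-0.06  0.37  0.81]
0.008 [0.27 0.28 0.12]
0.007 [0.33 0.22 0.48]
0.006 [-0.42  0.13  0.34]
0.005 [0.37 0.55 1.1 ]
0.004 [-0.09  0.15  0.25]
0.003 [0.33 0.07 0.27]
0.002 [0.24 0.44 0.52]
0.001 [-0.02  0.   -0.04]
0.0 [ 0.52 -0.25  0.62]
-0.001 [ 4.22  1.31 -0.23]
16.45
```

View pics/s1.png

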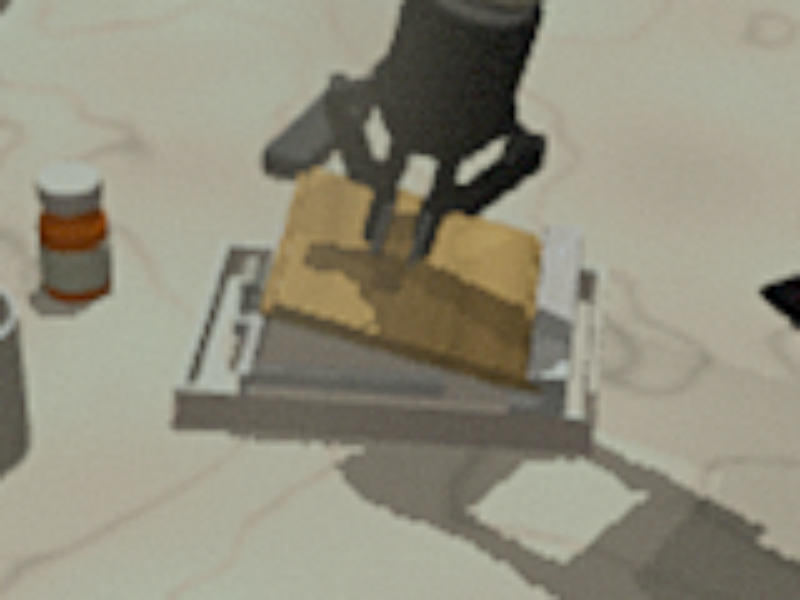

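The side view shows the board tilted with its tongue in the rail. Contact came at the predicted stop, at 4.2 N. I'll push a bit more, hold it there, ease back and lower in steps.

```bash
python3 - <<'E'
from h import *
b=np.load("base.npy");W=Rz(BY).T
go=lambda x,z,t,v=.03:(lambda P:ctrl.line_to(P[0],P[1],velocity=v))(tip_pose(x,z,t))
x=SH-.001;t=np.radians(15)
while (W@(F()-b))[0]<6 and x>SH-.003:
    x-=.0003;go(x,.0376,t)
ctrl.hold(.4);print("push",round(x-SH,4),(W@(F()-b)).round(2))
x0=x+.0010
for d in (14,13,12,11,10,9,8,7,6,5.5,5,4.5,4):
    go(x0,.0376+.0034*(15-d)/15,np.radians(d));f=W@(F()-b);s=ctrl.state()
    print(d,f.round(2),(W@np.array(s["torque"])).round(2))
    if np.linalg.norm(f)>10:break
print(ctrl.state()["time"],x0-SH)
E
```

```text
push -0.0013 [ 5.87  2.05 -0.  ]
14 [3.16 0.2  1.61] [ 0.06 -0.37  0.05]
13 [3.56 0.09 2.09] [-0.07 -0.5  -0.01]
12 [ 3.89 -0.44  0.8 ] [-0.19 -0.57 -0.02]
11 [ 4.24 -0.84  1.02] [-0.27 -0.6  -0.05]
10 [ 4.41 -0.85  0.77] [-0.29 -0.67 -0.02]
9 [ 4.36 -1.26 -0.01] [-0.24 -0.78  0.01]
8 [ 4.9  -1.3   0.62] [-0.29 -0.75 -0.02]
7 [ 4.65 -1.39  0.09] [-0.15 -0.77 -0.06]
6 [ 4.66 -0.41  0.31] [-0.13 -0.78 -0.05]
5.5 [ 3.8  -0.59 -0.44] [-0.15 -0.78 -0.01]
5 [ 3.71 -0.24 -0.8 ] [-0.19 -0.74  0.02]
4.5 [1.91 0.5  1.73] [-0.05 -0.66  0.01]
4 [ 0.29 -0.13  3.67] [ 0.01 -0.48 -0.04]
21.25 -0.0002999999999999999
```

```bash
python3 - <<'E'
from h import *
b=np.load("base.npy");W=Rz(BY).T
go=lambda x,z,t,v=.03:(lambda P:ctrl.line_to(P[0],P[1],velocity=v))(tip_pose(x,z,t))
x0=SH-.0003
for d in (3.5,3,2.5,2,1.5,1,.5,0,-.4):
    go(x0,.0376+.0034*(15-d)/15-(.0005 if d<0 else 0),np.radians(d));f=W@(F()-b);s=ctrl.state()
    print(d,f.round(2),(W@np.array(s["torque"])).round(2),round(s["position"][2],4))
    if np.linalg.norm(f)>30:break
print(s["time"])
f=ctrl.grab_frame("side");cv2.imwrite("pics/s2.png",cv2.resize(f["color"][110:230,180:340],None,fx=5,fy=5))
E
```

```text
3.5 [-0.41  0.61  5.18] [ 0.   -0.18 -0.08] 0.0583
3 [-2.02  0.41  6.75] [-0.07 -0.02 -0.01] 0.0575
2.5 [ 0.84 -0.66  3.95] [-0.13  0.05  0.03] 0.0563
2 [ 0.59 -1.01  2.1 ] [-0.15 -0.1  -0.02] 0.0557
1.5 [-0.18 -1.01  1.07] [-0.21 -0.22 -0.01] 0.055
1 [ 1.19 -1.37 -0.3 ] [-0.14 -0.09 -0.01] 0.0542
0.5 [0.25 0.42 0.96] [ 0.05 -0.08 -0.01] 0.0537
0 [-0.86  0.95  4.2 ] [0.1  0.21 0.  ] 0.0533
-0.4 [-5.34  1.87 11.72] [ 0.31  0.44 -0.03] 0.0533
23.95
```

View pics/s2.png

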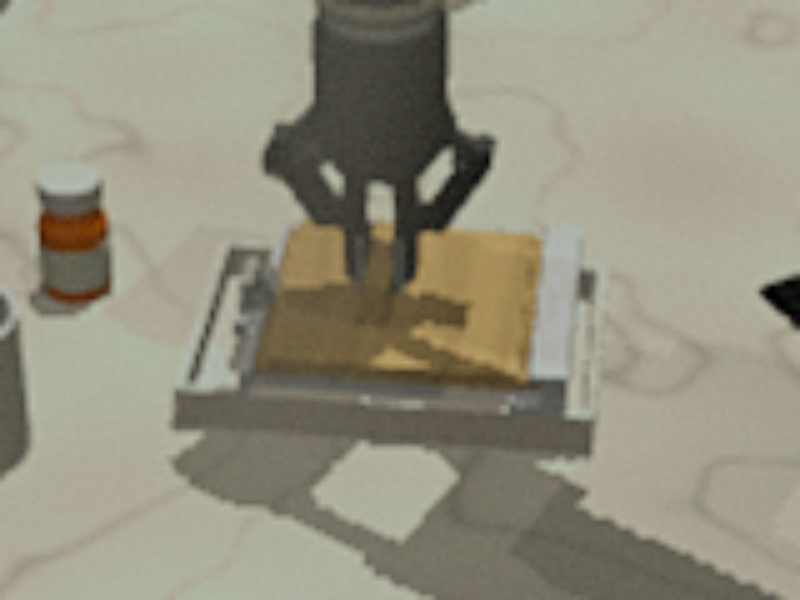

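Lying flat and level. I'll take off the load, release, back off, and press near the free edge with shut fingers to make sure the catch is over it.

```bash
python3 - <<'E'
from h import *
W=Rz(BY).T
p,R=tip_pose(SH-.0003,.041,0.);ctrl.line_to(p,R,velocity=.02)
ctrl.set_gripper(.6);ctrl.line_to(p+[0,0,.001],velocity=.02);ctrl.line_to(p+[0,0,.07],velocity=.1)
ctrl.set_gripper(0.);q=p+Rz(BY)@np.array([.038,0,0]);ctrl.line_to(q+[0,0,.07]);ctrl.line_to([q[0],q[1],.052],velocity=.05)
b=F();z=.052;m=0
while z>.040 and m<12:
    z-=.0005;ctrl.line_to([q[0],q[1],z],velocity=.02);m=(F()-b)[2]
print("press z",z,ctrl.state()["position"][2],m)
ctrl.line_to([q[0],q[1],.056],velocity=.04);print(F()-b)
ctrl.line_to(q+[0,0,.20]);ctrl.movep(q+[-.02,0,.24],R)
f,s=wshot("end");print(s["time"])
cv2.imwrite("pics/endc.png",cv2.resize(f["color"][100:260,150:360],None,fx=3.7,fy=3.7,interpolation=cv2.INTER_CUBIC))
E
```

```text
press z 0.04599999999999999 0.04801903920113483 12.789013658574914
[ 0.23193326 -0.0728813  -0.35817865]
34.15
```

View pics/endc.png

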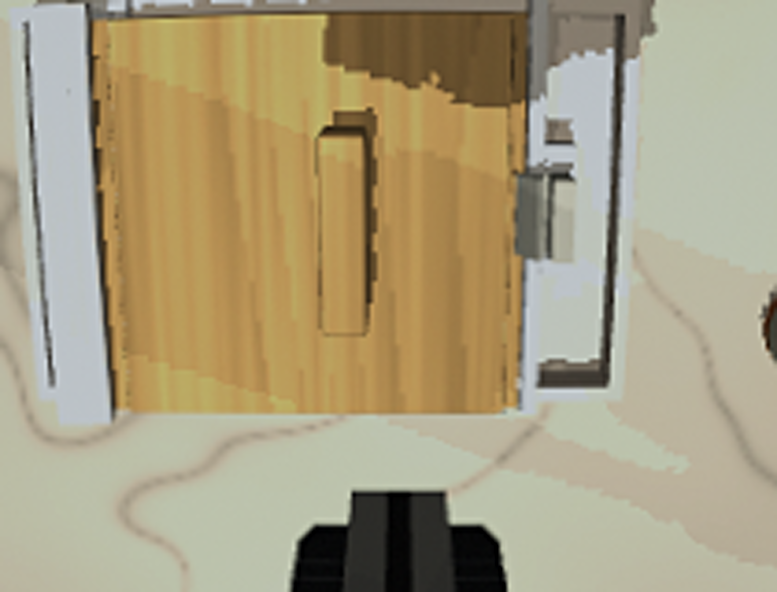

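The board is flat at z 48 mm and the nose, at crop (530,215), covers the rebated edge. Last check: centring along the rail.

```bash
python3 - <<'E'
from h import *
f=dict(np.load("pics/end.npz"))
p=lambda l,z:((ray_wrist(f,f,np.array(l)/3.7+[150,100],z)-BC)@Rz(BY)).round(4)
print("panel top corners",p([(115,411),(505,411),(107,14),(515,12)],.048))
print("bar",p([(320,135),(365,135),(320,335),(367,335)],.076),"nose",p([(518,173),(518,258)],.044))
E
```

```text
panel top corners [[-0.0814 -0.0772  0.048 ]
 [ 0.0701 -0.0768  0.048 ]
 [-0.0749  0.0746  0.048 ]
 [ 0.0703  0.0729  0.048 ]]
bar [[ 0.0033  0.0323  0.076 ]
 [ 0.0182  0.0322  0.076 ]
 [ 0.002  -0.0372  0.076 ]
 [ 0.0183 -0.0372  0.076 ]] nose [[ 0.0728  0.0143  0.044 ]
 [ 0.0736 -0.0176  0.044 ]]
```

```bash
python3 -c "
from bench import ctrl
print(ctrl.close_job())"
```

```text
the job is handed in; nothing more can be done
None
```

The board is seated flat with its tongue in the rail, about 2 mm off centre along it, with the catch nose over its free edge and the gripper clear. I handed the job in after about 34 s of robot time; no verdict came back.

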